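# Clear the packing foam and hold the fridge lid ajar

### The job

Put the two white packing-foam pieces that lie on the small fridge's lid into the brown cardboard waste carton, not the blue tote. Only then lift the lid by its black handle and hold it open at 40 degrees from closed so that a colleague can look at the seal; it falls shut by itself, so finish while still holding it there, still. Leave the other things on the bench where they are.

Things in the scene. Friction and masses are not known exactly. Their poses are not given: they have to be found in the camera images.
- fridge: Small portable fridge standing firm on the bench (it does not shift): pale box with a dark skirt, 240 mm deep (x), 300 mm wide (y), 140 mm high without the lid. Origin at the centre of its underside; x points from the handle and control-panel side to the hinge side, away from the robot; z up. It is turned by up to 15 degrees either way.
- lid (a joint): Lid angle in rad: 0 closed, grows as the handle side rises, stop at 1.4; 40 degrees is 0.70. Light-blue lid 240 x 300 x 30 mm, about 0.6 kg, hinged about the fridge's y axis at its far upper edge (fridge x 120, z 140 mm); closed, its upper face is 170 mm above the bench. It falls shut from any angle; lifting at the handle takes about 3 to 4 N, almost no friction.
- lid_handle (a point): Middle of the lid's handle bar (moves with the lid): round, black, 12 mm thick, along the fridge's y between posts 110 mm apart, 40 mm above the lid's upper face, 34 mm clear beneath. Lid frame: 210 mm from the hinge line, 70 mm above the lid's underside (closed: fridge x -90, y 0, z 210 mm). Pinch it from above, closing along the fridge's x; it turns in the grip, so the gripper may stay upright.
- lid_hinge (a point): Middle of the lid's hinge line, on the fridge's far upper edge, 140 mm above the bench; the lid turns about the fridge's y axis here.
- foam_l: White foam piece with an L profile: base slab 70 x 45 x 28 mm with a 22 mm long ridge across its -x end to 48 mm height, lying on the closed lid; 30 g. Origin at the centre of its underside, x along its length, z up. Grip it low, across y (the long flat sides).
- foam_u: White foam piece with a U profile: base slab 64 x 50 x 28 mm with a 14 mm long ridge across each end to 42 mm height, lying on the closed lid; 30 g. Origin at the centre of its underside, x along its length, z up. Grip it low, across y (the long flat sides).
- carton: Open brown cardboard waste carton, fixed, 220 (x) x 170 (y) x 130 mm high, walls 5 mm, empty, with short flaps sloping outwards from the two long rims (130 mm high at most). Origin at the centre of its underside. It stands to the left or right of the fridge.
- tote: Open blue parts tote, fixed, 220 x 170 x 110 mm high, with parts in it; on the other side of the fridge from the carton. Nothing goes into it. Origin at the centre of its underside.
- catch: Spare black and steel lid catch, 50 x 32 x 18 mm, lying in front of the fridge; leave alone. Origin at the centre of its underside.
- tape: Roll of blue tape lying flat, 90 mm across, 24 mm high; leave alone.
- jar: Small jar with a red lid, 60 mm across, 80 mm high; leave alone. Origin at the centre of its underside.
- charger: Black charger brick, 60 x 120 x 36 mm; leave alone. Origin at the centre of its underside.
Mind the look-alikes: they are no part of the job. Leave any purple or turquoise look-alike of the foam_l alone.

How it is judged:
By the outcome, as a careful person would: the job done as asked, in the order asked, and still so for the second after the job is handed in, while the arm keeps its last pose, push and grip.
It also fails if it takes over 64 s, if anything falls off the work surface, if the arm or the gripper's body presses on something with over 40 N, if the wrist force passes 120 N, or if a joint passes its speed limit or range.

### The arm

A 6-joint arm with a two-finger parallel gripper is mounted at the origin on the work surface. World frame = base frame: x ahead of the robot, y to its left, z up, the work surface at z = 0. Lengths are in mm, angles in rad, forces in N, time in s.
With the tool pointing down it reaches from about 350 to 975 mm from the base axis. Payload 7.1 kg.
Tool frame: the origin (TCP) lies at the centre of the arm's flange, where the gripper is bolted on; the fingertips stand 182 mm ahead of it and the grasp point (between the pads) lies 163 mm ahead of it; z points along the fingers, y is the line along which they close (so a half turn about z gives the same grasp; the last joint's range is limited). The gripper opens to 88 mm and grips with 3 to 60 N. Pads are 20 mm wide; open, the fingers measure 115 mm over their backs; the gripper's body (75 mm by 178 mm) begins 61 mm behind the grasp point.
Start: joints at [-1.266, 0.423, 1.63, -0, 1.089, -0.019], TCP at [198.875, -592.499, 404.675] pointing down, gripper open.
Joint ranges: [-3, 3], [-0.9, 2.11], [0.09, 2.58], [-1.31, 4.45], [0.11, 2.69], [-2.54, 2.54]. Speed limits (rad/s): [2.39, 2.39, 3.01, 3.14, 3.14, 3.14].

### API

Orientations are given as a rotation vector (axis times angle).
In Python, from workcell import readout, get_image, ctrl gives the robot as it stands.
- The arm moves only by the tool step_arm, never from a script. Its argument "targets" is a list that holds one entry, the list of rows, each a list of 7 numbers: the shift along the world's x, y, z as a fraction of full scale, then the turn, a rotation vector about the world's x, y, z as a fraction of full scale, then the opening, from 0 (shut) to 1 (fully open). In form: [[[dx, dy, dz, wx, wy, wz, claw], ...]]. A call has exactly 5 rows; each row shifts and turns the commanded pose from where the row before left it; what a row does not reach is not made up. Full scale, the value 1, is 0.05 m for a shift and 4 degrees for a turn. A row lasts 1/8 s, in which the tool goes at most 62.5 mm and 10.7 degrees, less where a joint would pass 70% of its speed; a pose out of reach is approached as far as the arm can. A call with a number of a shift or a turn outside -1 to 1 is refused whole. A call with a gripper value outside its range is refused whole. The fingers move at their own pace and stop on an object; the grip force is fixed at half the most. Time passes only in rows, so rows that do not move let the fingers close, or fill a call up. It gives the time, the measured TCP pose, the force, the opening and the grip force at its end, in the units of the state.
- readout.get_obs(): the state, without advancing time (a new reading comes with each control period).
- get_image(name): name is "scene" or "top"; returns a dict with "pixels" (480x640x3 uint8, red, green, blue), "intrinsics" (3x3 intrinsics, pixels), "k1" (the pictures are not rectified: a ray, as slopes to the right and down, at radius r is drawn at 1 + k1 r^2 times it, then the intrinsics apply), "extrinsics" (4x4, takes a point from world to camera coordinates). Camera axes: x right, y down, z forward; pixel columns grow to the right and rows downward; lengths in mm; the calibration is good to about 2 mm. A picture is of the moment at which its call begins. There is no depth.
- ctrl.close_job(): hands the job in; it is judged then, once.
The state is a dict: "t": time; "qpos": joint angles; "qvel": joint speeds; "joint_torque": joint torques, N m; "ee_pos": TCP position; "orientation": TCP orientation; "ft_force": force on the tool from outside, world axes, zero at the start; "moment": the same for the moment, N m; "width": finger opening in mm; "grasp_force": force on a finger pad.
Only numpy, scipy, OpenCV 4.12 (cv2) and the standard library are available. Lean on these libraries where they do the work, as an engineer would, in place of code of your own. Each camera call takes 0.05 s, during which the arm holds its last target. There are 200 camera calls.

## Working session

There is one attempt and no reset: what is moved stays moved. The work goes in short steps, Python scripts to look and compute and a tool call to move; the robot and the scene stay as the last step left them, time stands still between calls to the robot, and variables do not carry over. Pictures are saved under pics/ and viewed, at most 10 in all, crops included, and the job is handed in when it is done.

Besides the shell and the picture viewer there is one more tool, called as name(argument=value, ...) on one line, values as JSON. step_arm: Moves the arm, as the interface text tells. Shift numbers are shares of 0.05 m and turn numbers shares of 4 degrees, none past 1 either way. Its arguments: {"type":"object","properties":{"targets":{"type":"array"}},"required":["targets"]}

```bash
ls; mkdir -p pics
cat > h.py <<'E'
import numpy as np, cv2, pickle
from workcell import readout, get_image, ctrl
def grab(n,f):
    d=get_image(n); cv2.imwrite(f'pics/{f}.png',d['pixels'][:,:,::-1]); pickle.dump(d,open(f'pics/{f}.pkl','wb')); return d
def load(f): return pickle.load(open(f'pics/{f}.pkl','rb'))
def ray(d,uv):
    K=np.array(d['intrinsics'],float);uv=np.atleast_2d(np.array(uv,float))
    p=cv2.undistortPoints(uv.reshape(-1,1,2),K,np.array([d['k1'],0,0,0.]))[:,0]
    E=np.array(d['extrinsics']);R,t=E[:3,:3],E[:3,3]
    return -R.T@t, np.c_[p,np.ones(len(p))]@R
def plane(d,uv,z):
    o,r=ray(d,uv); return o+r*((z-o[2])/r[:,2])[:,None]
def proj(d,P):
    E=np.array(d['extrinsics']);P=np.atleast_2d(np.array(P,float))
    return cv2.projectPoints(P,cv2.Rodrigues(E[:3,:3])[0],E[:3,3],np.array(d['intrinsics'],float),np.array([d['k1'],0,0,0.]))[0][:,0]
E
python3 - <<'E'
from h import *
for n in('scene','top'):
    d=grab(n,n+'0'); print(n,ray(d,[320,240]),d['k1'])
print(readout.get_obs())
E
```

```text
pics
scene (array([1023.9381629 ,  622.88614705, 1124.27675533]), array([[-0.37535002, -0.50004392, -0.78058444]])) -0.0653667193579026
top (array([ 397.10804508,    3.63421876, 1158.69416956]), array([[ 0.1811921 ,  0.02088969, -0.98325279]])) -0.017932768842297477
{'t': 0.1, 'qpos': array([-1.26601233e+00,  4.23740746e-01,  1.63059050e+00, -8.53966774e-07,
        1.08858024e+00, -1.90078347e-02]), 'qvel': array([ 0.00166639, -0.00024405, -0.00204826, -0.00040211, -0.00041522,
       -0.00069329]), 'joint_torque': array([ 3.08515182e-04, -5.45615780e+01, -2.74323893e+01,  6.45508175e-02,
        1.88509090e-02, -4.41171630e-05]), 'ee_pos': array([ 198.79856759, -592.28261787,  404.00311331]), 'orientation': array([-3.09922314e+00, -5.06182340e-01,  2.96056839e-04]), 'ft_force': array([-0.22090485, -0.67737384,  0.47041476]), 'moment': array([ 0.00942769,  0.01034225, -0.00028929]), 'grasp_force': 0.0, 'width': 87.66124650113804}
```

View pics/scene0.png

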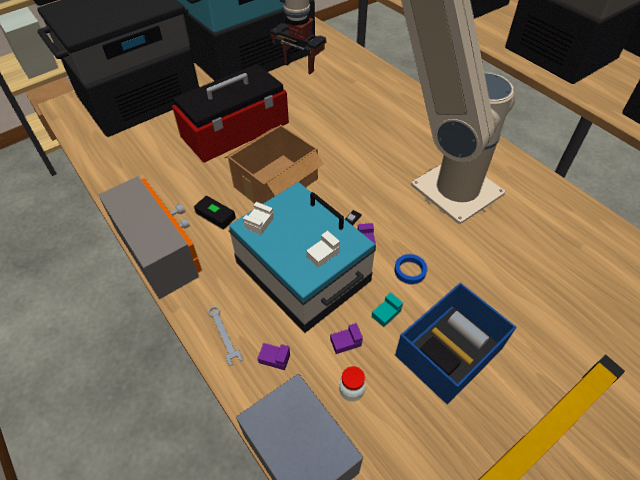

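View pics/top0.png

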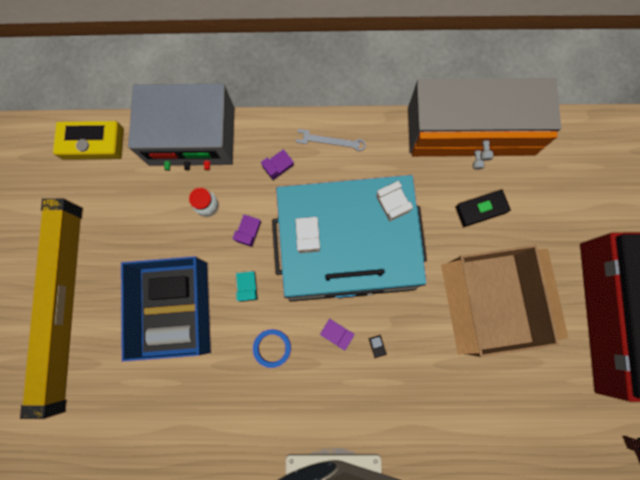

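The scene view shows two white pieces on the lid, at (258,217) and (323,248). In the top view they are at (394,200) and (308,234). The handle is at (355,273), the brown carton at (505,300) and the blue tote at (165,310). The purple and turquoise look-alikes sit on the bench and I leave them alone. Next I measure the white pieces, then confirm them in one enlarged crop.

Run:
```python
from h import *
t=load('top0');s=load('scene0')
def hsv(d): return cv2.cvtColor(d['pixels'],cv2.COLOR_RGB2HSV)
H=hsv(t)
# lid
m=cv2.inRange(H,(90,90,60),(105,255,255)); m[:, :265]=0; m[:,440:]=0
c=max(cv2.findContours(m,0,2)[0],key=cv2.contourArea)
c=cv2.convexHull(c); q=cv2.approxPolyDP(c,0.03*cv2.arcLength(c,True),True)[:,0]
print('lid px',q.tolist()); P=plane(t,q,170); print(P.round(0).tolist(),P.mean(0))
for d,n,box in((t,'top',(280,180,420,260)),(s,'scene',(235,195,350,275))):
    h=hsv(d); m=cv2.inRange(h,(0,0,120),(180,60,255)); k=np.zeros_like(m); x0,y0,x1,y1=box; k[y0:y1,x0:x1]=m[y0:y1,x0:x1]
    for c in cv2.findContours(k,0,2)[0]:
        if cv2.contourArea(c)<150: continue
        r=cv2.minAreaRect(c); b=cv2.boxPoints(r); print(n,r,'corners z=200',plane(d,b,200)[:,:2].round(0).tolist(), plane(d,[r[0]],200)[0,:2])
# handle
m=cv2.inRange(H,(0,0,0),(180,255,60)); k=np.zeros_like(m);k[260:288,318:392]=m[260:288,318:392]
c=max(cv2.findContours(k,0,2)[0],key=cv2.contourArea);r=cv2.minAreaRect(c);print('handle',r,plane(t,cv2.boxPoints(r),210).round(0).tolist(),plane(t,[r[0]],210))
a=cv2.resize(t['pixels'][170:290,270:430],(800,600),interpolation=3)
b=cv2.resize(s['pixels'][180:290,225:385],(800,550),interpolation=3)
o=np.vstack([cv2.resize(a,(500,300)),cv2.resize(b,(500,300))])
cv2.imwrite('pics/crop.png',o[:,:,::-1])
# carton
m=cv2.inRange(H,(5,60,60),(20,255,220));
```

```text
lid px [[411, 176], [423, 284], [285, 296], [278, 187]]
[[719.0, -173.0, 170.0], [485.0, -190.0, 170.0], [461.0, 98.0, 170.0], [697.0, 116.0, 170.0]] [590.58798362 -37.43708555 170.        ]
top ((307.1640625, 234.44459533691406), (35.15065002441406, 23.211793899536133), 87.27368927001953) corners z=200 [[622.0, 76.0], [624.0, 28.0], [550.0, 25.0], [548.0, 72.0]] [585.59143104  50.48384879]
top ((394.5000305175781, 200.00001525878906), (33.541019439697266, 26.832815170288086), 63.43495178222656) corners z=200 [[677.0, -91.0], [703.0, -143.0], [638.0, -172.0], [613.0, -121.0]] [ 657.74486345 -131.66413212]
scene ((321.75, 249.25), (19.79899024963379, 30.405588150024414), 45.0) corners z=200 [[634.0, 39.0], [552.0, 18.0], [552.0, 73.0], [632.0, 92.0]] [593.302018    56.04996319]
scene ((255.57691955566406, 216.1154022216797), (24.434839248657227, 31.13271713256836), 29.744882583618164) corners z=200 [[714.0, -137.0], [632.0, -194.0], [612.0, -124.0], [692.0, -72.0]] [ 663.24650603 -130.59060105]
handle ((354.47088623046875, 274.19140625), (4.602207660675049, 57.40549850463867), 84.61068725585938) [[501.0, 13.0, 210.0], [511.0, -103.0, 210.0], [502.0, -103.0, 210.0], [492.0, 12.0, 210.0]] [[501.66446303 -45.35784753 210.        ]]
```

View pics/crop.png

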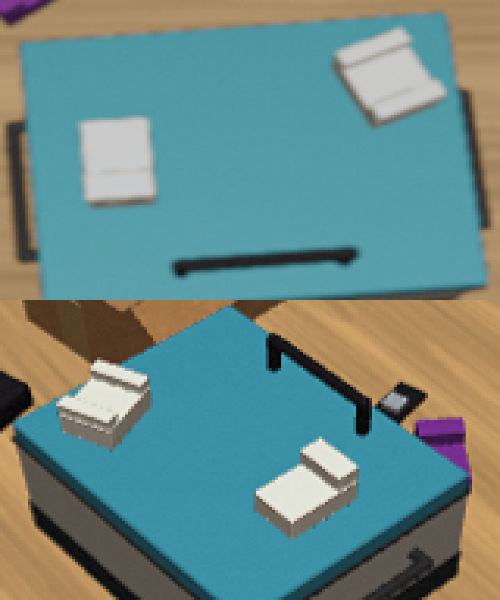

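The crop shows the U piece (two ridges, right/far side of the lid) and the L piece (ridge on the robot side, left). Both are white and on the lid, so they are the two meant. I estimate U at (659,-132) with yaw 24°, L at (588,50) with yaw 3°, and the fridge yaw at 4.8°. I'll approach U first and enlarge the carton.

step_arm(targets=[[[0.8,0.8,0.2,0,0,0.27,1],[0.8,0.8,0.2,0,0,0.27,1],[0.8,0.8,0.2,0,0,0.27,1],[0.8,0.8,0.1,0,0,0.27,1],[0.8,0.8,0,0,0,0.27,1]]])

```text
t: 0.72
ee_pos: [399.9, -391.1, 440.0]
orientation: [3.073, 0.652, 0.001]
ft_force: [1.1, -0.1, 0.3]
width: 87.7
grasp_force: 0.0
```

step_arm(targets=[[[0.8,0.8,0,0,0,0,1],[0.8,0.8,0,0,0,0,1],[0.8,0.8,0,0,0,0,1],[0.8,0.8,0,0,0,0,1],[0.8,0.8,0,0,0,0,1]]])

```text
t: 1.35
ee_pos: [599.9, -191.0, 439.4]
orientation: [-3.073, -0.652, 0.001]
ft_force: [0.1, -0.1, -1.1]
width: 87.8
grasp_force: 0.0
```

Run:
```python
from h import *
t=load('top0')
cv2.imwrite('pics/cart.png',cv2.resize(t['pixels'][235:365,430:580],None,fx=4,fy=4,interpolation=3)[:,:,::-1])
```

```text
(no output)
```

View pics/cart.png

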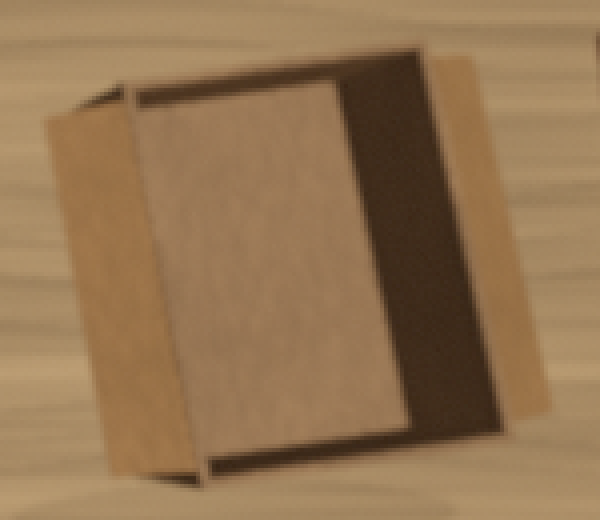

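The rim corners in the crop are (125,88), (422,48), (505,432) and (203,486), and the carton is empty. I move over U and go down.

Run:
```python
from h import *
P=plane(load('top0'),np.array([(125,88),(422,48),(505,432),(203,486)])/4+[430,235],130);print(P.round(),P.mean(0))
```

```text
[[ 547. -284.  130.]
 [ 568. -448.  130.]
 [ 362. -475.  130.]
 [ 335. -313.  130.]] [ 452.90199399 -379.99129446  130.        ]
```

step_arm(targets=[[[0.6,0.6,0,0,0,0,1],[0.6,0.58,0,0,0,0,1],[0,0,-0.7,0,0,0,1],[0,0,-0.6,0,0,0,1],[0,0,-0.35,0,0,0,1]]])

```text
t: 1.98
ee_pos: [658.4, -133.2, 355.0]
orientation: [-3.072, -0.652, 0.004]
ft_force: [0.9, -0.5, -0.8]
width: 87.8
grasp_force: 0.0
```

step_arm(targets=[[[0,0,0,0,0,0,0],[0,0,0,0,0,0,0],[0,0,0,0,0,0,0],[0,0,0,0,0,0,0],[0,0,0,0,0,0,0]]])

```text
t: 2.6
ee_pos: [659.0, -133.6, 358.1]
orientation: [3.073, 0.652, 0.002]
ft_force: [-2.0, 0.0, 5.2]
width: 50.0
grasp_force: 30.0
```

step_arm(targets=[[[0,0,0.5,0,0,0,0],[0,0,0.8,0,0,0,0],[-0.2,-0.4,0.5,0,0,0,0],[-0.6,-0.9,0,0,0,0,0],[-0.6,-0.9,0,0,0,0,0]]])

```text
t: 3.22
ee_pos: [588.1, -244.2, 447.7]
orientation: [3.072, 0.654, 0.001]
ft_force: [0.2, -0.1, -0.8]
width: 50.0
grasp_force: 30.0
```

step_arm(targets=[[[-0.6,-0.9,0,0,0,0,0],[-0.6,-0.9,0,0,0,0,0],[-0.6,-0.8,-0.3,0,0,0,0],[0,0,-0.8,0,0,0,0],[0,0,-0.8,0,0,0,0]]])

```text
t: 3.85
ee_pos: [498.2, -374.3, 351.7]
orientation: [3.073, 0.649, 0.001]
ft_force: [0.4, -0.6, 0.2]
width: 49.9
grasp_force: 30.0
```

step_arm(targets=[[[0,0,-0.8,0,0,0,0],[0,0,-0.7,0,0,0,0],[0,0,0,0,0,0,0],[0,0,0,0,0,0,1],[0,0,0,0,0,0,1]]])

```text
t: 4.47
ee_pos: [499.5, -373.9, 279.1]
orientation: [3.071, 0.651, 0.003]
ft_force: [0.0, -0.3, -0.1]
width: 66.2
grasp_force: 0.0
```

step_arm(targets=[[[0,0,0,0,0,0,1],[0,0,0,0,0,0,1],[0,0,0.7,0,0,-1,1],[0,0,1,0,0,-1,1],[0,0,1,0,0,-1,1]]])

```text
t: 5.1
ee_pos: [498.7, -373.4, 413.6]
orientation: [-3.125, -0.323, 0.0]
ft_force: [0.2, -0.7, 0.1]
width: 87.8
grasp_force: 0.0
```

step_arm(targets=[[[0.2,0.94,0.5,0,0,-0.75,1],[0.2,0.94,0,0,0,-0.75,1],[0.2,0.94,0,0,0,-0.75,1],[0.2,0.94,0,0,0,0,1],[0.2,0.94,0,0,0,0,1]]])

```text
t: 5.72
ee_pos: [548.9, -136.9, 437.6]
orientation: [3.14, 0.081, 0.001]
ft_force: [0.4, 0.0, 0.6]
width: 88.0
grasp_force: 0.0
```

Run:
```python
from h import *
t=grab('top','top1');s=grab('scene','scene1')
a=cv2.resize(t['pixels'][160:370,270:580],None,fx=2,fy=2);b=s['pixels'][110:290,200:400];b=cv2.resize(b,(180,162))
cv2.imwrite('pics/c1.png',a[:,:,::-1])
```

```text
(no output)
```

View pics/c1.png

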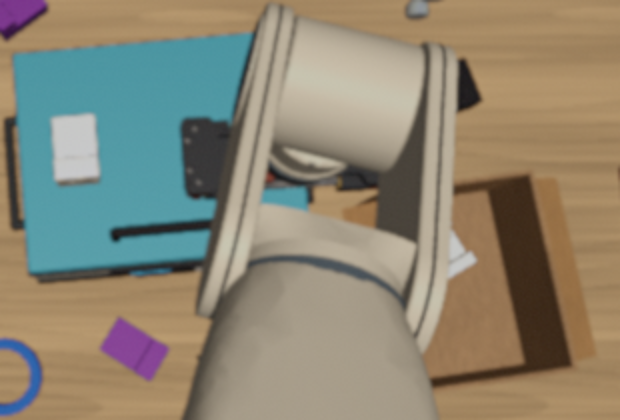

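U is in the carton: part of it shows white at (460,255) in this crop. L still lies on the lid at (75,148).

step_arm(targets=[[[0.2,0.94,0,0,0,0,1],[0.2,0.94,0,0,0,0,1],[0.2,0.94,0,0,0,0,1],[0.18,0.93,0,0,0,0,1],[0,0,-0.5,0,0,0,1]]])

```text
t: 6.45
ee_pos: [589.0, 51.2, 413.9]
orientation: [-3.14, -0.086, -0.008]
ft_force: [0.3, -1.0, 0.0]
width: 87.6
grasp_force: 0.0
```

step_arm(targets=[[[0,0,-0.6,0,0,0,1],[0,0,-0.5,0,0,0,1],[0,0,0,0,0,0,1],[0,0,0,0,0,0,0],[0,0,0,0,0,0,0]]])

```text
t: 7.08
ee_pos: [588.3, 48.8, 358.5]
orientation: [-3.141, -0.08, -0.003]
ft_force: [0.3, -0.4, -0.1]
width: 71.4
grasp_force: 0.0
```

step_arm(targets=[[[0,0,0,0,0,0,0],[0,0,0,0,0,0,0],[0,0,0,0,0,0,0],[0,0,0.5,0,0,0,0],[0,0,0.6,0,0,0,0]]])

```text
t: 7.7
ee_pos: [587.6, 49.0, 412.1]
orientation: [3.14, 0.081, -0.003]
ft_force: [-0.3, -0.3, -0.7]
width: 44.3
grasp_force: 29.9
```

step_arm(targets=[[[0,0,0.7,0,0,0,0],[-0.4,-0.97,0.1,0,0,0,0],[-0.4,-0.97,0,0,0,0,0],[-0.4,-0.97,0,0,0,0,0],[-0.4,-0.97,0,0,0,0,0]]])

```text
t: 8.32
ee_pos: [507.0, -146.3, 452.3]
orientation: [3.14, 0.082, 0.0]
ft_force: [0.4, -0.0, -1.0]
width: 45.2
grasp_force: 29.9
```

step_arm(targets=[[[-0.4,-0.97,0,0,0,0,0],[-0.4,-0.97,0,0,0,0,0],[-0.4,-0.97,0,0,0,0,0],[-0.4,-0.97,0,0,0,0,0],[-0.4,-0.94,0,0,0,0,0]]])

```text
t: 8.95
ee_pos: [406.9, -387.5, 452.2]
orientation: [3.14, 0.081, 0.0]
ft_force: [1.2, -0.9, 0.3]
width: 44.9
grasp_force: 29.9
```

step_arm(targets=[[[0,0,-0.8,0,0,0,0],[0,0,-0.9,0,0,0,0],[0,0,-0.9,0,0,0,0],[0,0,-0.8,0,0,0,0],[0,0,0,0,0,0,0]]])

```text
t: 9.57
ee_pos: [407.0, -385.1, 279.6]
orientation: [-3.136, -0.081, 0.007]
ft_force: [-0.3, 0.6, -0.1]
width: 44.9
grasp_force: 29.9
```

step_arm(targets=[[[0,0,0,0,0,0,1],[0,0,0,0,0,0,1],[0,0,0,0,0,0,1],[0,0,0,0,0,0,1],[0,0,0.6,0,0,0,1]]])

```text
t: 10.2
ee_pos: [407.3, -385.4, 311.1]
orientation: [-3.138, -0.081, 0.004]
ft_force: [-0.1, 0.2, 0.3]
width: 87.1
grasp_force: 0.0
```

step_arm(targets=[[[0,0,0.9,0,0,0,1],[0,0,0.9,0,0,1,1],[0,0,0.9,0,0,1,1],[0,0,0,0,0,1,1],[0,0,0,0,0,1,1]]])

```text
t: 10.82
ee_pos: [407.8, -385.9, 448.4]
orientation: [3.097, 0.521, 0.002]
ft_force: [0.4, -0.1, -1.3]
width: 88.1
grasp_force: 0.0
```

Run:
```python
from h import *
t=grab('top','top2');s=grab('scene','scene2')
a=cv2.resize(t['pixels'][160:370,270:580],(620,300));b=cv2.resize(s['pixels'][110:290,200:400],(620,300))
cv2.imwrite('pics/c2.png',np.vstack([a,b])[:,:,::-1])
```

```text
(no output)
```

View pics/c2.png

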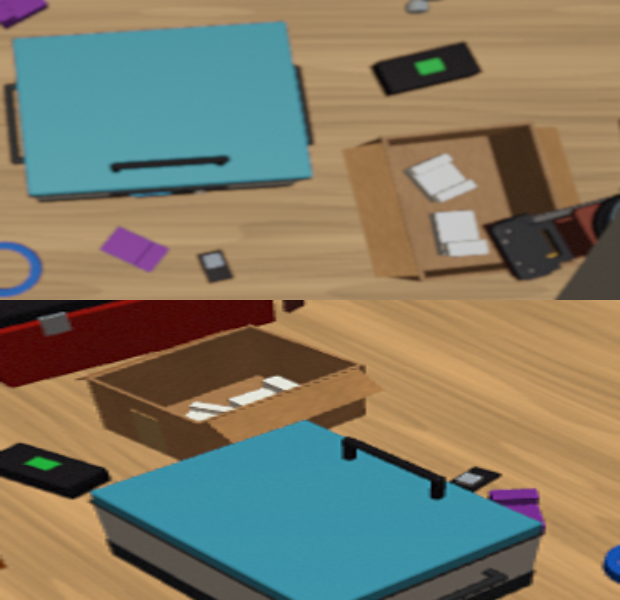

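Both white pieces lie in the carton, at (440,178) and (460,232) in the upper crop. The lid is clear with the handle at (170,163). I go to the handle.

step_arm(targets=[[[0.19,0.7,0,0,0,1,1],[0.19,0.7,0,0,0,1,1],[0.19,0.7,0,0,0,1,1],[0.19,0.7,0,0,0,1,1],[0.19,0.7,0,0,0,1,1]]])

```text
t: 11.55
ee_pos: [455.5, -209.9, 447.2]
orientation: [-2.962, -1.048, -0.0]
ft_force: [0.7, -0.3, -0.4]
width: 87.8
grasp_force: 0.0
```

step_arm(targets=[[[0.19,0.7,0,0,0,1,1],[0.19,0.7,0,0,0,1,1],[0.19,0.7,0,0,0,1,1],[0.19,0.6,0,0,0,1,1],[0.16,0.6,0,0,0,1,1]]])

```text
t: 12.18
ee_pos: [501.6, -44.9, 447.2]
orientation: [2.734, 1.547, 0.0]
ft_force: [0.4, 0.0, -0.4]
width: 88.1
grasp_force: 0.0
```

step_arm(targets=[[[0,0,0,0,0,1,1],[0,0,0,0,0,1,1],[0,0,0,0,0,1,1],[0,0,0,0,0,1,1],[0,0,0,0,0,1,1]]])

```text
t: 12.8
ee_pos: [501.3, -46.0, 447.1]
orientation: [-2.424, -1.998, 0.0]
ft_force: [0.2, -0.7, -0.2]
width: 87.7
grasp_force: 0.0
```

step_arm(targets=[[[0,0,0,0,0,1,1],[0,0,0,0,0,1,1],[0,0,0,0,0,1,1],[0,0,0,0,0,0.9,1],[0,0,0,0,0,0,1]]])

```text
t: 13.42
ee_pos: [501.3, -46.0, 447.1]
orientation: [-2.133, -2.306, 0.0]
ft_force: [-0.2, -0.1, 0.0]
width: 87.8
grasp_force: 0.0
```

step_arm(targets=[[[0,0,-0.5,0,0,0,1],[0,0,-0.5,0,0,0,1],[0,0,-0.48,0,0,0,1],[0,0,0,0,0,0,1],[0,0,0,0,0,0,0]]])

```text
t: 14.05
ee_pos: [501.7, -46.0, 373.9]
orientation: [2.132, 2.306, 0.001]
ft_force: [-0.1, 0.5, -0.3]
width: 81.1
grasp_force: 0.0
```

step_arm(targets=[[[0,0,0,0,0,0,0],[0,0,0,0,0,0,0],[0,0,0,0,0,0,0],[0,0,0,0,0,0,0],[0,0,0,0,0,0,0]]])

```text
t: 14.68
ee_pos: [501.4, -46.0, 373.2]
orientation: [-2.132, -2.308, -0.0]
ft_force: [0.2, 0.1, 1.0]
width: 31.4
grasp_force: 0.0
```

step_arm(targets=[[[0,0,0,0,0,0,0],[0,0,0,0,0,0,0],[0,0,0,0,0,0,0],[0,0,0,0,0,0,0],[0,0,0,0,0,0,0]]])

```text
t: 15.3
ee_pos: [502.1, -45.9, 373.2]
orientation: [2.13, 2.307, 0.003]
ft_force: [4.9, 0.9, -4.2]
width: 11.2
grasp_force: 30.0
```

step_arm(targets=[[[0.05,0.004,0.146,0,0,0,0],[0.056,0.005,0.144,0,0,0,0],[0.06,0.005,0.142,0,0,0,0],[0.066,0.005,0.14,0,0,0,0],[0.07,0.006,0.137,0,0,0,0]]])

```text
t: 15.92
ee_pos: [517.0, -44.7, 408.4]
orientation: [2.131, 2.307, 0.001]
ft_force: [6.4, -0.2, -7.2]
width: 11.1
grasp_force: 30.0
```

step_arm(targets=[[[0.076,0.006,0.135,0,0,0,0],[0.08,0.007,0.132,0,0,0,0],[0.085,0.007,0.129,0,0,0,0],[0.089,0.007,0.126,0,0,0,0],[0.094,0.008,0.123,0,0,0,0]]])

```text
t: 16.55
ee_pos: [537.8, -43.0, 441.0]
orientation: [-2.131, -2.307, 0.001]
ft_force: [3.6, -1.1, -7.0]
width: 11.1
grasp_force: 30.0
```

Forces are low and the bar is still held. I continue to 40°.

step_arm(targets=[[[0.1,0.008,0.118,0,0,0,0],[0.1,0.008,0.118,0,0,0,0],[0.108,0.009,0.11,0,0,0,0],[0.108,0.009,0.11,0,0,0,0],[0.115,0.01,0.103,0,0,0,0]]])

```text
t: 17.18
ee_pos: [563.7, -40.8, 469.5]
orientation: [-2.13, -2.306, 0.003]
ft_force: [-6.7, -0.5, 2.7]
width: 11.3
grasp_force: 30.0
```

step_arm(targets=[[[0.115,0.01,0.103,0,0,0,0],[0.122,0.01,0.094,0,0,0,0],[0.122,0.01,0.094,0,0,0,0],[0.128,0.011,0.085,0,0,0,0],[0.128,0.011,0.085,0,0,0,0]]])

```text
t: 17.8
ee_pos: [594.5, -38.3, 493.7]
orientation: [-2.131, -2.307, 0.002]
ft_force: [-8.0, -1.1, 7.4]
width: 11.2
grasp_force: 30.0
```

step_arm(targets=[[[0,0,0,0,0,0,0],[0,0,0,0,0,0,0],[0,0,0,0,0,0,0],[0,0,0,0,0,0,0],[0,0,0,0,0,0,0]]])

```text
t: 18.42
ee_pos: [594.6, -38.3, 493.8]
orientation: [2.131, 2.308, -0.001]
ft_force: [-7.5, -0.7, 7.9]
width: 11.4
grasp_force: 30.0
```

Run:
```python
from h import *
t=grab('top','top3');s=grab('scene','scene3')
y=np.radians(4.8);X=np.array([np.cos(y),np.sin(y)]);Y=np.array([-X[1],X[0]]);C=np.array([590.7,-37.4])
a=s['pixels'][100:340,180:420].copy();a=cv2.resize(a,None,fx=2.5,fy=2.5)
o=readout.get_obs();print(o['ee_pos'],o['ft_force'],np.abs(o['qvel']).max())
# predicted lid upper-face corners for several angles (check of the opening angle)
for d,n in((s,'s'),(t,'t')):
  for A in(37,40,43):
    c,q=np.cos(np.radians(A)),np.sin(np.radians(A));pts=[]
    for l,h,w in((-240,30,150),(-240,30,-150),(-240,0,150),(0,30,150),(0,30,-150)):
        x=120+l*c+h*q;z=140-l*q+h*c;pts.append([*(C+x*X+w*Y),z])
    u=proj(d,pts);print(n,A,u.round(0).tolist())
    if n=='s' : 
        for p in (u-[180,100])*2.5: cv2.circle(a,tuple(int(v) for v in p),3,{37:(255,0,0),40:(0,255,0),43:(255,255,0)}[A],-1)
cv2.imwrite('pics/c3.png',a[:,:,::-1])
```

```text
[594.61359707 -38.30100461 493.83081251] [-8.58923211 -1.35020448  8.03168835] 0.002243483216792705
s 37 [[360.0, 219.0], [276.0, 153.0], [365.0, 222.0], [297.0, 303.0], [223.0, 229.0]]
s 40 [[358.0, 219.0], [273.0, 152.0], [363.0, 221.0], [297.0, 303.0], [222.0, 229.0]]
s 43 [[355.0, 219.0], [270.0, 151.0], [361.0, 220.0], [296.0, 304.0], [222.0, 230.0]]
t 37 [[273.0, 256.0], [437.0, 241.0], [275.0, 267.0], [275.0, 180.0], [411.0, 168.0]]
t 40 [[272.0, 250.0], [437.0, 236.0], [274.0, 263.0], [275.0, 179.0], [411.0, 167.0]]
t 43 [[271.0, 244.0], [438.0, 230.0], [273.0, 257.0], [275.0, 179.0], [411.0, 167.0]]
```

View pics/c3.png

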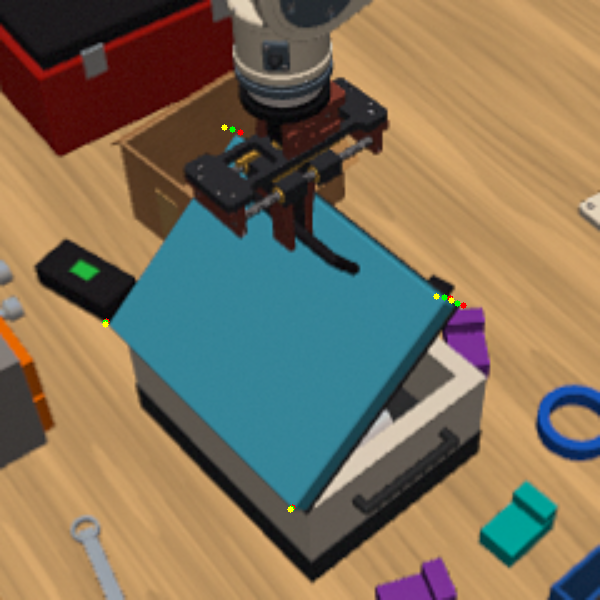

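The lid is open and held by its bar. Its near-left corner at (450,300) in the crop lies by the 40° mark. I check the angle in the top view, where it shows at 2 px per degree.

Run:
```python
from h import *
t=load('top3');H=cv2.cvtColor(t['pixels'],cv2.COLOR_RGB2HSV)
m=cv2.inRange(H,(90,90,100),(105,255,255));m[:,:262]=0;m[:,445:]=0
c=cv2.convexHull(max(cv2.findContours(m,0,2)[0],key=cv2.contourArea))
print(cv2.approxPolyDP(c,4,True)[:,0].tolist())
a=cv2.resize(t['pixels'][150:290,250:450],None,fx=4,fy=4,interpolation=3);cv2.imwrite('pics/c4.png',a[:,:,::-1])
```

```text
[[307, 178], [299, 257], [276, 259], [277, 181]]
```

View pics/c4.png

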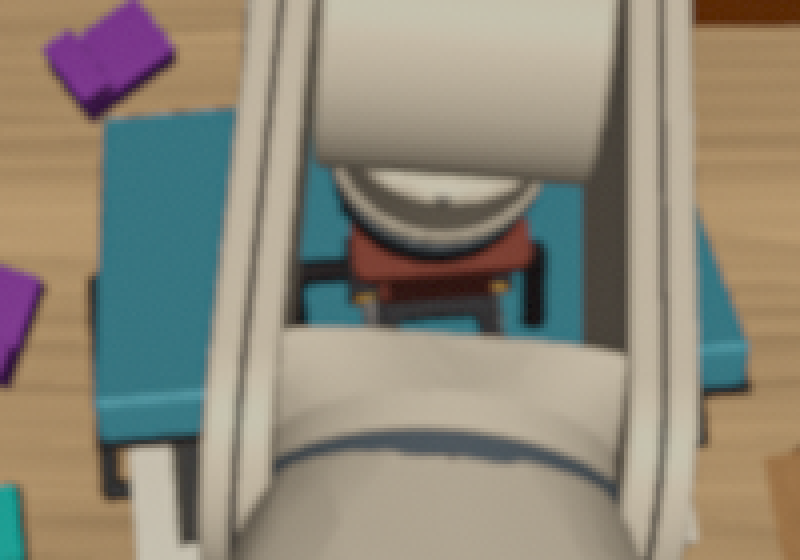

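The lid's upper edge corners are at (97,401) and (746,343) in the crop. That is (274,250) and (436,236) in the full image, which matches the 40° prediction of (272,250) and (437,236). The arm is still, so I hand in.

```bash
python3 -c "
from h import *
print(ctrl.close_job())"
```

```text
the job is handed in; nothing more can be done
None
```

Both white foam pieces are in the brown carton, and the lid is held still by its handle at about 40° (checked in the top camera view); I handed the job in at about 18.6 s, and no verdict came back.

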